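# Raise the till's red signal mast and hold it up

### The arm

A 6-joint arm with a two-finger parallel gripper is mounted at the origin on a cart in front of the work surface, level with it; the furniture and walls round the work are solid. World frame = base frame: x ahead of the robot, y to its left, z up, the work surface at z = 0. Lengths are in m, angles in rad, forces in N, time in s.
With the tool pointing down it reaches from about 0.35 to 0.775 m from the base axis. Payload 5.5 kg.
Tool frame: the origin (TCP) lies between the finger pads; the fingertips stand 11 mm ahead of it and the grasp point (between the pads) lies 8 mm behind it (tips_ahead is the distance from the TCP to the fingertips, in m); z points along the fingers, y is the line along which they close (so a half turn about z gives the same grasp; the last joint's range is limited). The gripper opens to 85 mm and grips with 20 to 120 N. Pads are 22 mm wide; open, the fingers measure 114 mm over their backs; the gripper's body (76 mm by 85 mm) begins 54 mm behind the grasp point. The pads swing forward as they close: fully open they stand 13 mm farther back than shut.
Start: joints at [1.174, 0.313, 0.046, 1.304, 0, 1.431], TCP at [0.146, 0.556, 0.242] pointing down, gripper open.
Joint ranges: [-2.76, 2.76], [-0.86, 1.69], [-1.03, 1.26], [-2.2, 2.34], [-1.47, 1.5], [-3.14, 3.14]. Speed limits (rad/s): [2.57, 2.57, 3.14, 3.14, 3.14, 3.14].

### API

Orientations are given as a unit quaternion [w, x, y, z].
In Python, from workcell import * gives the robot as it stands. The module is installed in compiled form; this text tells all that it offers.
- The arm moves only by the tool jog_arm, never from a script. Its argument "moves" is a list of rows, each an object with "fingers": the closure, from 0 (fully open) to 1 (shut); "slide": the shift along the tool's x, y, z in mm, a list of three; "angular": the turn, a rotation vector about the tool's x, y, z in degrees, a list of three. A call has 1 to 10 rows; each row is the pose to reach, as a shift and turn from the pose commanded when the call began, along the tool's axes at that moment; what a row does not reach only later rows make up. A row lasts 1/12 s, in which the tool goes at most 41.7 mm and 7.16 degrees, less where a joint would pass 70% of its speed; a pose out of reach is approached as far as the arm can. A call with a gripper value outside its range is refused whole. The fingers move at their own pace and stop on an object; "squeeze" is the grip in N (left out, the last holds). Time passes only in rows, so rows that repeat a pose let the fingers close. It gives the time, the measured TCP pose, the force, the opening and the grip force at its end, in the units of the state.
- get_state(): the state, without advancing time (a new reading comes with each control period).
- read_camera(name): name is "scene" or "top" or "wrist"; returns a dict with "color" (420x560x3 uint8, red, green, blue), "fovy" (degrees; the focal length in pixels is half the picture's height over the tangent of half this angle, whatever the lens; pixels are square), "cx", "cy" (the principal point, pixels), "world_from_camera" (4x4, takes a point from camera to world coordinates); the wrist camera has in their place "tool_from_camera" (4x4, takes a point from camera to tool coordinates, whose origin is the TCP and whose axes are the flange's). Camera axes: x right, y down, z forward; pixel columns grow to the right and rows downward; lengths in m; the calibration is good to about 2 mm. A picture is of the moment at which its call begins: read the wrist's pose just before it. There is no depth.
- hand_in(): hands the job in; it is judged then, once.
Trained networks look in a picture, given as the dict that the camera call returned (one of the last four; its "shot" number tells which), for a name from the list of things; names that differ only in an ending like _2 or _b are one class to them, and where a whole thing is asked for, a point or a joint stands for the part that bears it (a point fixed in the world has none). Each returns a list of dicts, best first, with "p" (0 to 1); they miss things now and then, are a little off and sometimes report something else, mostly with a low value. They report only what shows in the picture. A call takes as long as a camera call.
- look_for(target, picture): "point" ([column, row] in pixels, amid what is visible of it).
- tip_of(target, picture): "point" ([column, row] in pixels: a listed point, or the origin of a listed thing).
The state is a dict: "clock": time; "joint_pos": joint angles; "qvel": joint speeds; "tau": joint torques, N m; "tcp_pos": TCP position; "orientation": TCP orientation; "wrist_force": force on the tool from outside, world axes, zero at the start; "ft_torque": the same for the moment, N m; "finger_gap": finger opening in m; "grip_force": force on a finger pad.
Only numpy, scipy, OpenCV 4.12 (cv2) and the standard library are available. Lean on these libraries where they do the work, as an engineer would, in place of code of your own. Each camera call takes 0.05 s, during which the arm holds its last target. There are 200 camera calls.

### The job

Call for help at this bagging table: press the release button of the signal mast with the red disc so that it pops up, then take its knob and pull the mast up past the first stop to the second stop, until both sections are fully out. It sinks back when let go, so finish while still holding the knob with the mast fully extended. Leave the green mast folded and do not move the can or the jar.

Things in the scene. Friction and masses are not known exactly. Their poses are not given: they have to be found in the camera images.
- red_mast: The red telescopic signal mast, screwed to the table: grey foot plate 70 x 150 x 18 mm with an upright telescopic tube carrying a round red signal disc (64 mm) at its side. Origin: on the table top under the tube's axis; z up along the tube. The release button stands 90 mm from the tube along -y, the disc hangs 52 mm from the tube along +y (x is the disc's normal). This is the one to raise.
- red_button_top (a point): Centre of the red push button's top face (24 mm across, in a black collar on a grey post, about 80 mm above the table). Pressed straight down: travel 6 mm, about 5 N at the bottom; it springs back up.
- red_button (a joint): Button travel: 0 up, 0.006 m fully down. Beyond about 0.004 m it draws the latch pawl and the folded mast pops up 12 mm by its spring; it then stays free when the button is let go.
- red_grip (a point): Centre of the black pull knob on top of the red mast, a vertical cylinder 30 mm across and 42 mm tall with a red band; 138 mm above the table when folded, and it rises with the mast. The thin arm of the disc leaves 4 mm below the knob's lower end, towards the mast's +y; the space to both sides along x is free.
- red_middle (a joint): Middle section out of the outer tube: 0 folded and latched (it cannot be pulled until the button has been pressed), about 0.012 m popped up, 0.060 m at its end stop (the first stop). Beyond the pop-up a spring pulls it back, 3.4 N at the stop, so it goes down again when let go.
- red_top (a joint): Top section (with the knob) out of the middle section: 0 in, 0.060 m at its end stop (the second stop). It slides against about 6 N friction, so it follows after the middle section has reached its stop.
- green_mast: The green telescopic signal mast, screwed to the table: grey foot plate 70 x 150 x 18 mm with an upright telescopic tube carrying a round green signal disc (64 mm) at its side. Origin: on the table top under the tube's axis; z up along the tube. The release button stands 90 mm from the tube along -y, the disc hangs 52 mm from the tube along +y (x is the disc's normal). Otherwise the same as the red one; it stays folded.
- green_button_top (a point): Centre of the green push button's top face (24 mm across, in a black collar on a grey post, about 80 mm above the table). Pressed straight down: travel 6 mm, about 5 N at the bottom; it springs back up.
- green_button (a joint): Button travel: 0 up, 0.006 m fully down. Beyond about 0.004 m it draws the latch pawl and the folded mast pops up 12 mm by its spring; it then stays free when the button is let go.
- green_grip (a point): Centre of the black pull knob on top of the green mast, a vertical cylinder 30 mm across and 42 mm tall with a green band; 138 mm above the table when folded, and it rises with the mast. The thin arm of the disc leaves 4 mm below the knob's lower end, towards the mast's +y; the space to both sides along x is free.
- green_middle (a joint): Middle section out of the outer tube: 0 folded and latched (it cannot be pulled until the button has been pressed), about 0.012 m popped up, 0.060 m at its end stop (the first stop). Beyond the pop-up a spring pulls it back, 3.4 N at the stop, so it goes down again when let go.
- green_top (a joint): Top section (with the knob) out of the middle section: 0 in, 0.060 m at its end stop (the second stop). It slides against about 6 N friction, so it follows after the middle section has reached its stop.
- bag_roll_stand: The fixed grey stand with two thick white bag rolls between the masts; origin on the table under its middle. It measures about 0.40 m along the rolls by 0.38 m across, the rolls hang out over the table from 0.25 m up and their tops lie about 0.45 m high: go round it, or over it with the fingertips at 0.50 m. Do not touch.
- can: Light blue drink can with lemons, standing, 53 mm across, 134 mm tall, loose; origin at the centre of its underside, z up. Bystander.
- jar: Dark red jar with a gold lid, 72 mm across, 82 mm tall, loose; origin at the centre of its underside, z up. Bystander.

How it is judged:
On the way, in this order (a step that is already met when the one before it is completed fails the run):
1. the red mast's release button is pressed (value of joint red_button above 0.0035 m).
2. both sections of the red mast are out to their stops (value of joint each of red_middle, red_top above 0.055 m), for 0.5 s.
At the end, for the whole second after the job is handed in: Both sections of the red mast are within 5 mm of their stops (each joint above 0.055 m) while the fingers hold the mast's knob (over 2 N); the green mast is folded (within 4 mm); can and jar stand within 30 mm of where they were (all of step 2 and contact force between the fingers and red_top above 2 N and value of joint each of green_middle, green_top below 0.004 m and distance of each of can, jar from where it was at the start of the episode below 0.03 m and angle between each of can, jar's own z axis and vertical below 0.2 rad); the arm keeps its last pose, push and grip.
It fails at once if the green mast is released or pulled (value of joint any of green_middle, green_top above 0.004 m).
It fails at once if the can or the jar is shoved or knocked over (distance of any of can, jar from where it was at the start of the episode above 0.03 m or angle between any of can, jar's own z axis and vertical above 0.3 rad).
It also fails if it takes over 40 s, if anything falls off the work surface, if the arm or the gripper's body presses on something with over 40 N, if the wrist force passes 120 N, or if a joint passes its speed limit or range.

## Working session

There is one attempt and no reset: what is moved stays moved. The work goes in short steps, Python scripts to look and compute and a tool call to move; the robot and the scene stay as the last step left them, time stands still between calls to the robot, and variables do not carry over. Pictures are saved under pics/ and viewed, at most 10 in all, crops included, and the job is handed in when it is done.

Besides the shell and the picture viewer there is one more tool, called after "Emit:" as name(argument=value, ...), one argument or row to a line, values as JSON. jog_arm: Moves the arm, as the interface text tells. Its arguments: {"type":"object","properties":{"moves":{"type":"array","items":{"type":"object","properties":{"fingers":{"type":"number"},"slide":{"type":"array","items":{"type":"number"}},"angular":{"type":"array","items":{"type":"number"}}}}},"squeeze":{"type":"number"}},"required":["moves"]}

```bash
mkdir -p pics; cat > h.py <<'E'
from workcell import *
import numpy as np, cv2
from scipy.spatial.transform import Rotation as R
def T_tool():
    s=get_state(); q=s["orientation"]; T=np.eye(4)
    T[:3,:3]=R.from_quat([q[1],q[2],q[3],q[0]]).as_matrix(); T[:3,3]=s["tcp_pos"]; return T
def shot(n):
    T=T_tool(); p=read_camera(n)
    p["W"]=p["world_from_camera"] if "world_from_camera" in p else T@np.array(p["tool_from_camera"])
    return p
def ray(p,px):
    f=p["color"].shape[0]/2/np.tan(np.radians(p["fovy"])/2)
    W=np.array(p["W"]); d=W[:3,:3]@np.array([(px[0]-p["cx"])/f,(px[1]-p["cy"])/f,1.])
    return W[:3,3],d/np.linalg.norm(d)
def atz(p,px,z):
    o,d=ray(p,px); return o+d*(z-o[2])/d[2]
def save(p,n): cv2.imwrite("pics/"+n,p["color"][...,::-1])
E
python3 - <<'E'
from h import *
np.set_printoptions(precision=3,suppress=True)
s=get_state(); print(s)
Z=dict(red_button_top=.08,red_grip=.138,red_mast=0,green_button_top=.08,green_grip=.138,green_mast=0,can=0,jar=0,bag_roll_stand=0)
for c in ["scene","top","wrist"]:
    p=shot(c); save(p,c+"0.png"); print(c,p["W"][:3,3],p["W"][:3,2])
    for n,z in Z.items():
        for r in tip_of(n,p)[:2]: print(n,np.round(r["point"]),round(r["p"],2),atz(p,r["point"],z))
E
```

```text
{'clock': 0.0, 'joint_pos': array([ 1.174,  0.314,  0.045,  1.304, -0.   ,  1.431]), 'qvel': array([ 0.   ,  0.   , -0.   , -0.003,  0.001, -0.001]), 'tau': array([ -0.   , -48.063,  29.853,   0.02 ,  -0.   ,   0.   ]), 'tcp_pos': array([0.146, 0.556, 0.241]), 'orientation': array([-0.   ,  0.128,  0.992, -0.001]), 'wrist_force': array([-0.281, -0.08 ,  0.468]), 'ft_torque': array([-0.03 , -0.04 , -0.031]), 'grip_force': 0.0, 'finger_gap': 0.08509075955606415}
scene [-0.13  -0.386  1.043] [ 0.538  0.398 -0.743]
red_button_top [380. 249.] 0.59 [ 0.594 -0.167  0.08 ]
red_grip [409. 218.] 0.52 [ 0.681 -0.193  0.138]
red_grip [382. 250.] 0.23 [ 0.551 -0.187  0.138]
red_mast [400. 251.] 0.96 [ 0.681 -0.195  0.   ]
green_button_top [168. 201.] 0.52 [0.392 0.378 0.08 ]
green_grip [190. 165.] 0.56 [0.494 0.381 0.138]
green_mast [194. 198.] 0.96 [0.491 0.387 0.   ]
can [383. 252.] 0.66 [ 0.651 -0.162  0.   ]
can [289. 263.] 0.65 [0.47  0.023 0.   ]
jar [242. 247.] 0.79 [0.436 0.158 0.   ]
bag_roll_stand [290. 189.] 0.78 [0.693 0.181 0.   ]
top [0.387 0.096 1.324] [ 0.105  0.019 -0.994]
red_button_top [396. 176.] 0.51 [ 0.599 -0.187  0.08 ]
red_grip [402. 138.] 0.52 [ 0.691 -0.196  0.138]
red_mast [392. 152.] 0.72 [ 0.685 -0.197  0.   ]
green_button_top [197. 248.] 0.37 [0.405 0.383 0.08 ]
green_grip [194. 217.] 0.52 [0.488 0.378 0.138]
green_mast [205. 224.] 0.81 [0.477 0.379 0.   ]
can [322. 227.] 0.64 [0.461 0.024 0.   ]
can [390. 154.] 0.58 [ 0.679 -0.191  0.   ]
jar [280. 240.] 0.85 [0.427 0.152 0.   ]
jar [325. 224.] 0.39 [0.469 0.015 0.   ]
wrist [0.063 0.576 0.374] [ 0.314 -0.082 -0.946]
```

View pics/scene0.png

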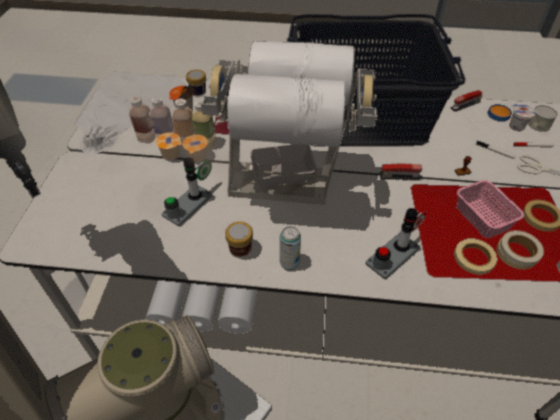

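View pics/top0.png

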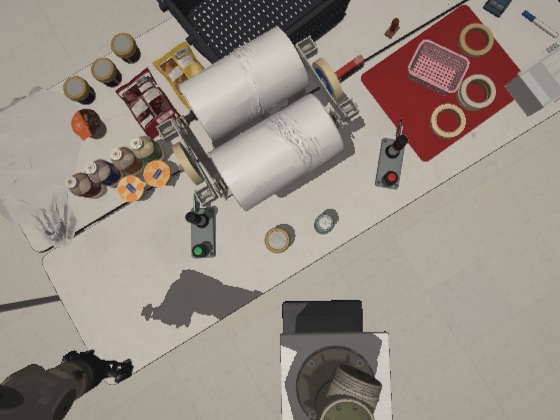

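The top view shows the red button at (392,177) and the red knob at (402,142). In the scene view they are at (382,253) and (410,218). The network's mast poses match the images. I'll compute the stand's front edge and the waypoints for going round it.

```bash
cat >> h.py <<'E'
def rel(ws,T=None):
    T=T_tool() if T is None else T
    for w in ws: print(w,"->",np.round(1000*T[:3,:3].T@(np.array(w)-T[:3,3]),1))
E
python3 - <<'E'
from h import *
np.set_printoptions(precision=3,suppress=True)
p=shot("top")
for px in [(248,208),(300,178),(343,140),(205,205)]: print(px,atz(p,px,.25),atz(p,px,.35))
print(atz(p,(392,177),.08),atz(p,(402,142),.138))
rel([(.30,.32,.26),(.40,.0,.26),(.46,-.17,.26)])
E
```

```text
(248, 208) [0.498 0.219 0.25 ] [0.488 0.207 0.35 ]
(300, 178) [0.57  0.089 0.25 ] [0.553 0.089 0.35 ]
(343, 140) [ 0.663 -0.021  0.25 ] [ 0.637 -0.01   0.35 ]
(205, 205) [0.508 0.325 0.25 ] [0.497 0.304 0.35 ]
[ 0.595 -0.175  0.08 ] [ 0.682 -0.195  0.138]
(0.3, 0.32, 0.26) -> [-208.9 -189.3  -17.7]
(0.4, 0.0, 0.26) -> [-386.9 -473.4  -17.7]
(0.46, -0.17, 0.26) -> [-488.1 -622.6  -17.7]
```

Emit:
jog_arm(
  moves=[
    {"slide":[-30,-27,-3],"fingers":1},
    {"slide":[-60,-54,-5],"fingers":1},
    {"slide":[-90,-81,-8],"fingers":1},
    {"slide":[-119,-108,-10],"fingers":1},
    {"slide":[-149,-135,-13],"fingers":1},
    {"slide":[-179,-162,-15],"fingers":1},
    {"slide":[-209,-189,-18],"fingers":1},
    {"slide":[-230,-223,-18],"fingers":1},
    {"slide":[-251,-257,-18],"fingers":1},
    {"slide":[-272,-291,-18],"fingers":1},
  ],
)

```text
schema error: expected keys fingers, slide, angular
```

```bash
python3 - <<'E'
from h import *
s=get_state(); print(s["clock"],s["tcp_pos"],s["joint_pos"],s["wrist_force"])
rel([(.40,.0,.26),(.46,-.17,.26)])
E
```

```text
1.55 [0.14606973 0.55616626 0.2423262 ] [1.17438190e+00 3.13184670e-01 4.60860663e-02 1.30361163e+00
 3.36637983e-06 1.43119214e+00] [0.49922985 0.30196111 0.01992737]
(0.4, 0.0, 0.26) -> [-386.9 -473.4  -17.7]
(0.46, -0.17, 0.26) -> [-488.1 -622.6  -17.7]
```

Emit:
jog_arm(
  moves=[
    {"slide":[-30,-27,-3],"fingers":1,"angular":[0,0,0]},
    {"slide":[-60,-54,-5],"fingers":1,"angular":[0,0,0]},
    {"slide":[-90,-81,-8],"fingers":1,"angular":[0,0,0]},
    {"slide":[-119,-108,-10],"fingers":1,"angular":[0,0,0]},
    {"slide":[-149,-135,-13],"fingers":1,"angular":[0,0,0]},
    {"slide":[-179,-162,-15],"fingers":1,"angular":[0,0,0]},
    {"slide":[-209,-189,-18],"fingers":1,"angular":[0,0,0]},
    {"slide":[-230,-223,-18],"fingers":1,"angular":[0,0,0]},
    {"slide":[-251,-257,-18],"fingers":1,"angular":[0,0,0]},
    {"slide":[-272,-291,-18],"fingers":1,"angular":[0,0,0]},
  ],
)

```text
clock: 2.38
tcp_pos: [0.3355, 0.2039, 0.2606]
orientation: [0.0, 0.128, 0.992, 0.0]
wrist_force: [1.1, 0.4, 1.8]
finger_gap: 0.0002
grip_force: 0.0
```

```bash
python3 - <<'E'
from h import *
s=get_state(); print(s["clock"],s["tcp_pos"],s["joint_pos"],s["wrist_force"])
rel([(.40,.0,.26),(.46,-.17,.26)])
E
```

```text
2.3833 [0.33554178 0.2039017  0.26055376] [ 3.40843450e-01 -4.78144152e-02 -3.30556121e-01  1.28705407e+00
  2.15402342e-05  5.97314057e-01] [1.067235   0.42403997 1.81114337]
(0.4, 0.0, 0.26) -> [-114.1 -180.9    0.5]
(0.46, -0.17, 0.26) -> [-215.2 -330.1    0.5]
```

Emit:
jog_arm(
  moves=[
    {"slide":[-20,-35,0],"fingers":1,"angular":[0,0,0]},
    {"slide":[-40,-70,0],"fingers":1,"angular":[0,0,0]},
    {"slide":[-62,-105,0],"fingers":1,"angular":[0,0,0]},
    {"slide":[-85,-139,0],"fingers":1,"angular":[0,0,0]},
    {"slide":[-107,-173,0],"fingers":1,"angular":[0,0,0]},
    {"slide":[-129,-206,0],"fingers":1,"angular":[0,0,0]},
    {"slide":[-150,-238,0],"fingers":1,"angular":[0,0,0]},
    {"slide":[-172,-270,0],"fingers":1,"angular":[0,0,0]},
    {"slide":[-194,-300,0],"fingers":1,"angular":[0,0,0]},
    {"slide":[-215,-330,0],"fingers":1,"angular":[0,0,0]},
  ],
)

```text
clock: 3.22
tcp_pos: [0.4597, -0.1704, 0.2604]
orientation: [0.0, 0.129, 0.992, -0.0]
wrist_force: [0.7, -0.0, -0.4]
finger_gap: 0.0001
grip_force: 0.0
```

```bash
python3 - <<'E'
from h import *
np.set_printoptions(precision=4,suppress=True)
p=shot("wrist"); save(p,"w1.png"); s=get_state(); print(s["clock"],s["tcp_pos"],s["joint_pos"])
for n,z in dict(red_button_top=.08,red_grip=.138,red_mast=0).items():
    for r in tip_of(n,p)[:2]: print(n,np.round(r["point"]),round(r["p"],2),atz(p,r["point"],z))
E
```

```text
3.2667 [ 0.4625 -0.1762  0.2598] [-0.5247  0.1494 -0.1225  1.2942 -0.0026 -0.2635]
red_button_top [312. 297.] 0.64 [ 0.5945 -0.1757  0.08  ]
```

View pics/w1.png

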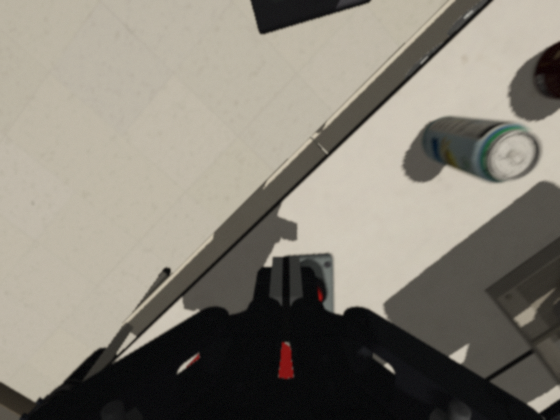

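The wrist view shows the can at (510,150) and the red button half hidden behind the closed fingers at about (320,294). I'll refine the button and knob positions by red colour segmentation in the first two pictures.

```bash
python3 - <<'E'
from h import *
np.set_printoptions(precision=4,suppress=True)
def seg(img,c,r=16):
    x0,y0=c[0]-r,c[1]-r
    h=cv2.cvtColor(img[y0:c[1]+r,x0:c[0]+r],cv2.COLOR_BGR2HSV)
    m=(((h[...,0]<8)|(h[...,0]>172))&(h[...,1]>150)&(h[...,2]>60)).astype(np.uint8)
    n,_,st,ce=cv2.connectedComponentsWithStats(m)
    return [(int(st[i,4]),ce[i]+[x0,y0],st[i,:4]) for i in range(1,n) if st[i,4]>4]
for c,b,k in [("scene",(382,253),(410,218)),("top",(392,177),(402,142))]:
    im=cv2.imread(f"pics/{c}0.png"); p=shot(c)
    for a,pt,bx in seg(im,b): print(c,"btn",a,pt,bx,atz(p,pt,.079))
    for a,pt,bx in seg(im,k): print(c,"band",a,pt,bx,atz(p,pt,.138))
p=shot("wrist"); save(p,"w2.png")
for a,pt,bx in seg(cv2.imread("pics/w2.png"),(312,297),30): print("w",a,pt,bx,atz(p,pt,.08))
print(p["W"]); s=get_state(); print(s["tcp_pos"],s["orientation"],s["clock"])
im=np.hstack([cv2.resize(cv2.imread("pics/scene0.png")[195:275,350:440],None,fx=4,fy=4,interpolation=2),cv2.resize(cv2.imread("pics/top0.png")[120:200,360:450],None,fx=4,fy=4,interpolation=2)])
cv2.imwrite("pics/z.png",im)
E
```

```text
scene btn 72 [383.0833 251.0556] [12 10 11  9] [ 0.5946 -0.1763  0.079 ]
scene band 213 [421.277  215.1221] [20  0 12 32] [ 0.7071 -0.2131  0.138 ]
scene band 9 [418. 222.] [23 18  3  5] [ 0.6814 -0.2163  0.138 ]
top btn 58 [391.4655 176.8621] [12 12  8  9] [ 0.5954 -0.174   0.079 ]
top band 275 [411.4655 135.8036] [16  0 16 28] [ 0.6982 -0.2213  0.138 ]
w 10 [319.1 297.1] [36 28  3  5] [ 0.5952 -0.1644  0.08  ]
[[ 0.2546  0.9148  0.3136  0.376 ]
 [ 0.9671 -0.2412 -0.0814 -0.1473]
 [ 0.0012  0.324  -0.9461  0.392 ]
 [ 0.      0.      0.      1.    ]]
[ 0.4589 -0.167   0.2604] [-0.0002  0.1275  0.9918  0.0002] 3.5667
```

View pics/z.png

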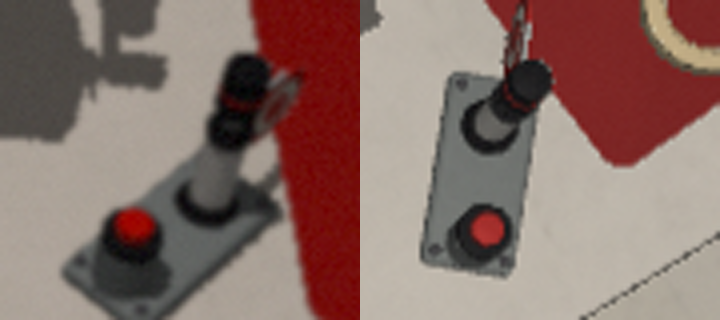

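Scene and top agree on the button at (0.595, -0.175). The knob is at (0.682, -0.195), and the distance between them is 89 mm against the 90 mm given.

```bash
python3 - <<'E'
from h import *
rel([(.595,-.175,.15),(.595,-.175,.092),(.595,-.175,.083)])
E
```

```text
(0.595, -0.175, 0.15) -> [-133.8   26.6  110.3]
(0.595, -0.175, 0.092) -> [-133.8   26.6  168.3]
(0.595, -0.175, 0.083) -> [-133.8   26.6  177.3]
```

Emit:
jog_arm(
  moves=[
    {"slide":[-33,7,20],"fingers":1,"angular":[0,0,0]},
    {"slide":[-67,14,40],"fingers":1,"angular":[0,0,0]},
    {"slide":[-100,20,65],"fingers":1,"angular":[0,0,0]},
    {"slide":[-134,27,90],"fingers":1,"angular":[0,0,0]},
    {"slide":[-134,27,120],"fingers":1,"angular":[0,0,0]},
    {"slide":[-134,27,145],"fingers":1,"angular":[0,0,0]},
    {"slide":[-134,27,155],"fingers":1,"angular":[0,0,0]},
    {"slide":[-134,27,160],"fingers":1,"angular":[0,0,0]},
    {"slide":[-134,27,160],"fingers":1,"angular":[0,0,0]},
    {"slide":[-134,27,160],"fingers":1,"angular":[0,0,0]},
  ],
)

```text
clock: 4.4
tcp_pos: [0.5964, -0.1759, 0.1021]
orientation: [0.001, 0.128, 0.992, -0.0]
wrist_force: [0.6, -0.5, 0.7]
finger_gap: 0.0001
grip_force: 0.0
```

```bash
python3 - <<'E'
from h import *
rel([(.595,-.175,.15),(.595,-.175,.092),(.595,-.175,.083)])
p=shot("scene"); cv2.imwrite("pics/s2.png",cv2.resize(p["color"][170:290,320:470,::-1],None,fx=4,fy=4,interpolation=2))
E
```

```text
(0.595, -0.175, 0.15) -> [  1.5   0.5 -47.9]
(0.595, -0.175, 0.092) -> [ 1.6  0.5 10.1]
(0.595, -0.175, 0.083) -> [ 1.7  0.5 19.1]
```

View pics/s2.png

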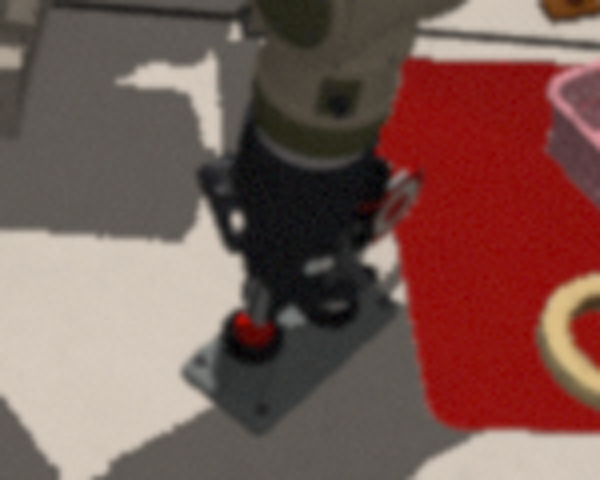

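The scene crop shows the closed fingertips just above the red button, at about (255,300) in the crop with the button at (250,330). Now I'll press.

Emit:
jog_arm(
  moves=[
    {"slide":[1,0,8],"fingers":1,"angular":[0,0,0]},
    {"slide":[1,0,12],"fingers":1,"angular":[0,0,0]},
    {"slide":[1,0,15],"fingers":1,"angular":[0,0,0]},
    {"slide":[1,0,17],"fingers":1,"angular":[0,0,0]},
    {"slide":[1,0,18],"fingers":1,"angular":[0,0,0]},
    {"slide":[1,0,18],"fingers":1,"angular":[0,0,0]},
    {"slide":[1,0,18],"fingers":1,"angular":[0,0,0]},
  ],
)

```text
clock: 5.03
tcp_pos: [0.5957, -0.1763, 0.0849]
orientation: [0.002, 0.128, 0.992, -0.0]
wrist_force: [-3.3, 0.9, 13.8]
finger_gap: -0.0001
grip_force: 7.0
```

Emit:
jog_arm(
  moves=[
    {"slide":[0,0,-20],"fingers":1,"angular":[0,0,0]},
    {"slide":[0,0,-55],"fingers":0.5,"angular":[0,0,0]},
    {"slide":[0,0,-90],"fingers":0,"angular":[0,0,0]},
    {"slide":[0,0,-125],"fingers":0,"angular":[0,0,0]},
    {"slide":[0,0,-150],"fingers":0,"angular":[0,0,0]},
    {"slide":[30,0,-150],"fingers":0,"angular":[0,0,0]},
    {"slide":[60,0,-150],"fingers":0,"angular":[0,0,0]},
    {"slide":[60,0,-150],"fingers":0,"angular":[0,0,0]},
  ],
)

```text
clock: 5.7
tcp_pos: [0.5313, -0.1584, 0.2317]
orientation: [-0.003, 0.128, 0.992, 0.001]
wrist_force: [-1.4, 0.1, -0.5]
finger_gap: 0.0832
grip_force: 0.0
```

```bash
python3 - <<'E'
from h import *
np.set_printoptions(precision=4,suppress=True)
ims=[]
for c,(x,y) in [("scene",(350,180)),("top",(360,115))]:
    p=shot(c); ims.append(cv2.resize(p["color"][y:y+100,x:x+100,::-1],None,fx=4,fy=4,interpolation=2))
    for n in ("red_grip","red_button_top"):
        for r in tip_of(n,p)[:2]: print(c,n,r["point"],round(r["p"],2),atz(p,r["point"],.150 if n=="red_grip" else .08))
cv2.imwrite("pics/z2.png",np.hstack(ims)); s=get_state(); print(s["clock"],s["tcp_pos"],s["wrist_force"],s["joint_pos"])
E
```

```text
scene red_grip [409.3, 213.3] 0.73 [ 0.6837 -0.1888  0.15  ]
scene red_button_top [384.2, 250.4] 0.45 [ 0.5973 -0.1778  0.08  ]
top red_grip [402.2, 138.5] 0.81 [ 0.6882 -0.1926  0.15  ]
top red_grip [326.1, 227.5] 0.61 [0.4512 0.0215 0.15  ]
top red_button_top [403.2, 139.5] 0.71 [ 0.7032 -0.2126  0.08  ]
6.0 [ 0.5378 -0.161   0.2322] [-0.2309  0.189  -0.2865] [-0.4339  0.289  -0.0121  1.2691  0.0001 -0.1771]
```

View pics/z2.png

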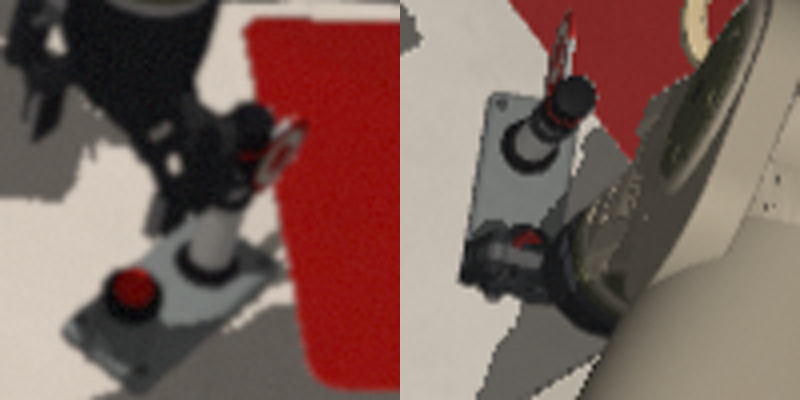

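The scene and top crops put the knob at about (0.684, -0.192). It sits higher than before, so the mast has popped up. Next I go over the knob and down.

```bash
python3 - <<'E'
from h import *
rel([(.684,-.192,.232),(.684,-.192,.145)]); print(get_state()["tcp_pos"])
E
```

```text
(0.684, -0.192, 0.232) -> [-149.3    7.1    0.2]
(0.684, -0.192, 0.145) -> [-149.3    7.1   87.2]
[ 0.53775246 -0.16097447  0.23215226]
```

Emit:
jog_arm(
  moves=[
    {"slide":[-37,2,0],"fingers":0,"angular":[0,0,0]},
    {"slide":[-75,4,0],"fingers":0,"angular":[0,0,0]},
    {"slide":[-112,6,0],"fingers":0,"angular":[0,0,0]},
    {"slide":[-149,7,0],"fingers":0,"angular":[0,0,0]},
    {"slide":[-149,7,10],"fingers":0,"angular":[0,0,0]},
    {"slide":[-149,7,35],"fingers":0,"angular":[0,0,0]},
    {"slide":[-149,7,60],"fingers":0,"angular":[0,0,0]},
    {"slide":[-149,7,80],"fingers":0,"angular":[0,0,0]},
    {"slide":[-149,7,87],"fingers":0,"angular":[0,0,0]},
    {"slide":[-149,7,87],"fingers":0,"angular":[0,0,0]},
  ],
)

```text
clock: 6.83
tcp_pos: [0.6815, -0.1911, 0.1418]
orientation: [-0.003, 0.128, 0.992, 0.001]
wrist_force: [0.1, 0.0, 0.3]
finger_gap: 0.085
grip_force: 0.0
```

Emit:
jog_arm(
  moves=[
    {"slide":[0,0,0],"fingers":1,"angular":[0,0,0]},
    {"slide":[0,0,0],"fingers":1,"angular":[0,0,0]},
    {"slide":[0,0,0],"fingers":1,"angular":[0,0,0]},
    {"slide":[0,0,0],"fingers":1,"angular":[0,0,0]},
    {"slide":[0,0,0],"fingers":1,"angular":[0,0,0]},
    {"slide":[0,0,0],"fingers":1,"angular":[0,0,0]},
    {"slide":[0,0,0],"fingers":1,"angular":[0,0,0]},
    {"slide":[0,0,0],"fingers":1,"angular":[0,0,0]},
  ],
  squeeze=50,
)

```text
clock: 7.5
tcp_pos: [0.6836, -0.1914, 0.1468]
orientation: [0.001, 0.128, 0.992, 0.0]
wrist_force: [1.4, 2.0, 5.6]
finger_gap: 0.0287
grip_force: 49.1
```

Emit:
jog_arm(
  moves=[
    {"slide":[0,0,-12],"fingers":1,"angular":[0,0,0]},
    {"slide":[0,0,-24],"fingers":1,"angular":[0,0,0]},
    {"slide":[0,0,-36],"fingers":1,"angular":[0,0,0]},
    {"slide":[0,0,-48],"fingers":1,"angular":[0,0,0]},
    {"slide":[0,0,-60],"fingers":1,"angular":[0,0,0]},
    {"slide":[0,0,-72],"fingers":1,"angular":[0,0,0]},
    {"slide":[0,0,-84],"fingers":1,"angular":[0,0,0]},
    {"slide":[0,0,-94],"fingers":1,"angular":[0,0,0]},
    {"slide":[0,0,-102],"fingers":1,"angular":[0,0,0]},
    {"slide":[0,0,-102],"fingers":1,"angular":[0,0,0]},
  ],
)

```text
clock: 8.33
tcp_pos: [0.6832, -0.1915, 0.2484]
orientation: [0.001, 0.128, 0.992, 0.0]
wrist_force: [1.4, 2.2, -2.6]
finger_gap: 0.0287
grip_force: 50.0
```

Emit:
jog_arm(
  moves=[
    {"slide":[0,0,-2],"fingers":1,"angular":[0,0,0]},
    {"slide":[0,0,-4],"fingers":1,"angular":[0,0,0]},
    {"slide":[0,0,-6],"fingers":1,"angular":[0,0,0]},
    {"slide":[0,0,-6],"fingers":1,"angular":[0,0,0]},
  ],
)

```text
clock: 8.67
tcp_pos: [0.6828, -0.1915, 0.2531]
orientation: [-0.0, 0.128, 0.992, 0.0]
wrist_force: [3.5, 1.2, -5.8]
finger_gap: 0.0289
grip_force: 49.8
```

Emit:
jog_arm(
  moves=[
    {"slide":[0,0,-2],"fingers":1,"angular":[0,0,0]},
    {"slide":[0,0,-4],"fingers":1,"angular":[0,0,0]},
    {"slide":[0,0,-4],"fingers":1,"angular":[0,0,0]},
    {"slide":[0,0,-4],"fingers":1,"angular":[0,0,0]},
  ],
)

```text
clock: 9.0
tcp_pos: [0.6827, -0.1915, 0.2566]
orientation: [-0.0, 0.128, 0.992, 0.0]
wrist_force: [4.7, 2.2, -7.9]
finger_gap: 0.0288
grip_force: 52.7
```

Emit:
jog_arm(
  moves=[
    {"slide":[0,0,-2],"fingers":1,"angular":[0,0,0]},
    {"slide":[0,0,-4],"fingers":1,"angular":[0,0,0]},
    {"slide":[0,0,-4],"fingers":1,"angular":[0,0,0]},
    {"slide":[0,0,-4],"fingers":1,"angular":[0,0,0]},
  ],
)

```text
clock: 9.33
tcp_pos: [0.6823, -0.1914, 0.2569]
orientation: [-0.003, 0.128, 0.992, 0.001]
wrist_force: [7.3, 0.3, -21.0]
finger_gap: 0.0285
grip_force: 51.7
```

```bash
python3 - <<'E'
from h import *
p=shot("scene"); save(p,"s3.png"); s=get_state(); print(s["clock"],s["tcp_pos"],s["wrist_force"],s["grip_force"])
for r in tip_of("red_grip",p)[:2]: print(r)
cv2.imwrite("pics/s3z.png",cv2.resize(p["color"][150:280,330:470,::-1],None,fx=4,fy=4,interpolation=2))
E
```

```text
9.3833 [ 0.68225257 -0.19136378  0.25685975] [  6.4773496    0.74244755 -20.51289243] 51.731573939323425
{'point': [421.9, 184.9], 'p': 0.79}
```

View pics/s3z.png

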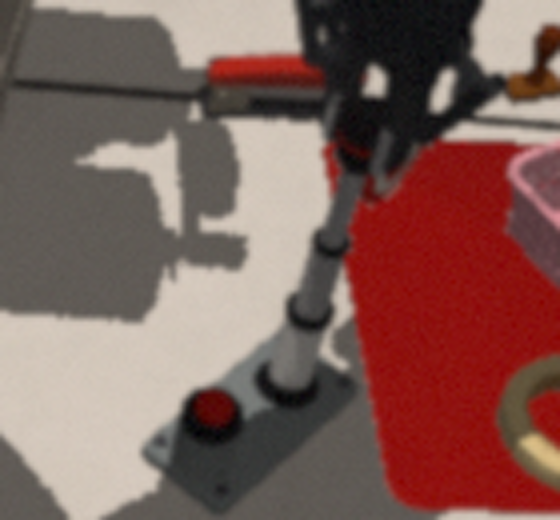

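The crop shows both sections out, with the collars at (310,305) and (332,243) and the knob still between the fingers. The force rose to 20 N at the end stop. I'll hold for a moment, then hand in.

Emit:
jog_arm(
  moves=[
    {"slide":[0,0,0],"fingers":1,"angular":[0,0,0]},
    {"slide":[0,0,0],"fingers":1,"angular":[0,0,0]},
    {"slide":[0,0,0],"fingers":1,"angular":[0,0,0]},
    {"slide":[0,0,0],"fingers":1,"angular":[0,0,0]},
    {"slide":[0,0,0],"fingers":1,"angular":[0,0,0]},
    {"slide":[0,0,0],"fingers":1,"angular":[0,0,0]},
    {"slide":[0,0,0],"fingers":1,"angular":[0,0,0]},
    {"slide":[0,0,0],"fingers":1,"angular":[0,0,0]},
  ],
)

```text
clock: 10.1
tcp_pos: [0.6823, -0.1914, 0.2569]
orientation: [-0.003, 0.128, 0.992, 0.001]
wrist_force: [7.1, 0.6, -20.3]
finger_gap: 0.0287
grip_force: 51.7
```

```bash
python3 -c "
from workcell import *
s=get_state();print(s['tcp_pos'],s['wrist_force'],s['grip_force']);print(hand_in())"
```

```text
[ 0.68227064 -0.19139064  0.25688059] [  7.13784774   0.570731   -20.25052847] 51.731831431388855
the job is handed in; nothing more can be done
None
```

I pressed the red mast's button, pulled the mast up to its second stop and handed the job in at about 10 s with the knob still held (52 N grip, about 20 N pull against the stop); the green mast, can and jar were never approached closely, and hand-in gave no verdict.

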